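# Top up one spool tray and stack the emptied one

### The arm

A 6-joint arm with a two-finger parallel gripper is mounted at the origin on the work surface. World frame = base frame: x ahead of the robot, y to its left, z up, the work surface at z = 0. Lengths are in m, angles in degrees, forces in N, time in s.
With the tool pointing down it reaches from about 0.4 to 0.825 m from the base axis. Payload 7 kg.
Tool frame: the origin (TCP) lies at the very end of the fingers, on their centre line; the grasp point (between the pads) lies 19 mm behind it (ctrl.pinch_z is the distance from the TCP to the grasp point, in m); z points along the fingers, x is the direction in which the jaws open and shut, and the axes are right-handed (so a half turn about z gives the same grasp; the last joint's range is limited). The gripper opens to 88 mm and grips with 3 to 60 N. Pads are 19 mm wide; open, the fingers measure 130 mm over their backs; the gripper's body (78 mm by 193 mm) begins 47 mm behind the grasp point.
Start: joints at [82.34, 20.546, 0.682, 0, -70.136, -16.507], TCP at [0.276, 0.616, 0.198] pointing down, gripper open.
Joint ranges: [-176.03, 176.03], [-82.01, 121.73], [-58.28, 71.71], [-173.87, 95.51], [-174.79, -0.11], [-173.66, 173.66]. Speed limits (degrees/s): [136.94, 136.94, 172.46, 180, 180, 180].

### API

Orientations are given as [roll, pitch, yaw] about the fixed x, y, z axes, in that order (R = Rz(yaw) Ry(pitch) Rx(roll)).
In Python, from plant import ctrl gives the robot as it stands.
- The arm moves only by the tool carry_out, never from a script. Its argument "increments" is a list of rows, each a list of 7 numbers: the turn, a rotation vector about the world's x, y, z in degrees, then the shift along the world's x, y, z in mm, then the closure, from 0 (fully open) to 1 (shut). In form: [[ax, ay, az, dx, dy, dz, grip], ...]. A call has 1 to 20 rows; each row is the pose to reach, as a shift and turn from the pose commanded when the call began; what a row does not reach only later rows make up. A row lasts 1/8 s, in which the tool goes at most 62.5 mm and 10.7 degrees, less where a joint would pass 70% of its speed; a pose out of reach is approached as far as the arm can. A call with a gripper value outside its range is refused whole. The fingers move at their own pace and stop on an object; the grip force is fixed at half the most. Time passes only in rows, so rows that repeat a pose let the fingers close. It gives the time, the measured TCP pose, the force and the opening at its end, in the units of the state.
- ctrl.get_obs(): the state, without advancing time (a new reading comes with each control period).
- ctrl.snapshot(name): name is "side" or "top"; returns a dict with "pixels" (480x640x3 uint8, blue, green, red), "intrinsics" (3x3 intrinsics, pixels), "dist" ([k1, k2, p1, p2, k3] as OpenCV has them; the pictures are not rectified), "rvec" (rotation vector, rad) and "tvec" (3), from world to camera coordinates, as OpenCV has them. Camera axes: x right, y down, z forward; pixel columns grow to the right and rows downward; lengths in m; the calibration is good to about 2 mm. A picture is of the moment at which its call begins. There is no depth.
- ctrl.close_job(): hands the job in, once; it reports no verdict.
Trained networks look in a picture, given as the dict that the camera call returned (one of the last four; its "shot" number tells which), for a name from the list of things; names that differ only in an ending like _2 or _b are one class to them, and where a whole thing is asked for, a point or a joint stands for the part that bears it (a point fixed in the world has none). Each returns a list of dicts, best first, with "confidence" (0 to 1); they miss things now and then, are a little off and sometimes report something else, mostly with a low value. They report only what shows in the picture. A call takes as long as a camera call. They do not tell look-alikes from the thing itself.
- ctrl.search_frame(picture, label): "centre" ([x, y, z] in m, in world coordinates, good to about 4 mm: the middle of the surface that is visible of it).
- ctrl.outline_of(picture, label): "pixels" (480x640 bool, what is visible of it).
The state is a dict: "clock": time; "joint_pos": joint angles; "qvel": joint speeds; "tau": joint torques, N m; "tool_pos": TCP position; "orientation": TCP orientation; "force": force on the tool from outside, world axes, zero at the start; "moment": the same for the moment, N m; "opening": finger opening in m.
Only numpy, scipy, OpenCV 4.12 (cv2) and the standard library are available. Lean on these libraries where they do the work, as an engineer would, in place of code of your own. Each camera call takes 0.05 s, during which the arm holds its last target. There are 200 camera calls.

### The job

Two part-filled wooden spool trays lie mouth to mouth on the grey transfer board. Slide all the small wire spools along into the tray that sits against the board's end stop, without picking up or tipping any spool, so that this tray holds all four, standing, none sticking out of its mouth. Then lift the emptied tray off the board and stack it squarely on the pile of empty trays, its runner down inside the tray below; leave the full tray on the board and the other things on the bench where they are.

Things in the scene. Friction and masses are not known exactly. Their poses are not given: they have to be found in the camera images.
- dock: Transfer board, fixed: grey laminate 100 (x) by 400 (y) by 8 mm thick; origin under its centre. At its -y end a wooden end stop (inner face y = -188, top 22 mm above the bench) and two short cleats (y = -185 to -135, top 18 mm above the bench) beside the tray there. No stop at +y. Two trays lie on it in line along y.
- receiver_center (a point): Centre (mid-length, half-way up) of the tray to fill, against the end stop. Loose wooden channel, 0.22 kg, 57 (x) by 186 (y) by 28 high. Side walls 5 thick; 6 mm end wall at -y only (inner face y = -87); open mouth at y = +93. Lane 47 wide, floor 4 mm below this point, wall tops 14 above. Holds 4 spools in a row, 12 mm to spare. Underneath: runner 39 wide, 150 long, 5 high.
- donor_center (a point): Centre of the tray to be emptied: same shape and mass as the one to fill, but mouth at its -y end, 1 to 2 mm from the other mouth, floors level; 6 mm end wall at +y (inner face y = +87). Loose; graspable from above at mid-length across its outer walls (57 mm, along its x). Runner bottom 14 mm below this point, channel underside 9 mm below.
- spool1_center (a point): Centre of one of four like wire spools: upright, black flanges, copper wire, 42 diameter, 38 high, 0.16 kg, underside 19 mm below this point. Two start in each tray, any of them in any place; the emptied tray has at least 42 mm of clear lane between its end wall and the nearest spool.
- spool2_center (a point): Centre of one of four like wire spools: upright, black flanges, copper wire, 42 diameter, 38 high, 0.16 kg, underside 19 mm below this point. Two start in each tray, any of them in any place; the emptied tray has at least 42 mm of clear lane between its end wall and the nearest spool.
- spool3_center (a point): Centre of one of four like wire spools: upright, black flanges, copper wire, 42 diameter, 38 high, 0.16 kg, underside 19 mm below this point. Two start in each tray, any of them in any place; the emptied tray has at least 42 mm of clear lane between its end wall and the nearest spool.
- spool4_center (a point): Centre of one of four like wire spools: upright, black flanges, copper wire, 42 diameter, 38 high, 0.16 kg, underside 19 mm below this point. Two start in each tray, any of them in any place; the emptied tray has at least 42 mm of clear lane between its end wall and the nearest spool.
- pile_top (a point): On the fixed pile of two such empty trays (57 by 186) on a brown foot board, left or right of the robot; a findings box takes the other side. Point 52 mm above the bench, mid-pile, 5 mm below the top tray's wall tops: the runner bottom of a nested tray rests here, that tray's centre 14 mm above. y runs along the trays; either way round fits, 4 mm play each side.
- tape: Bystander: roll of tape, 46 diameter, 18 high, lying flat; origin at the centre of its underside. Loose.
- reel_a: Bystander: big copper wire reel, 72 diameter, 62 high, origin at the centre of its underside. Loose.
- reel_b: Bystander: big copper wire reel with white flanges, 68 diameter, 50 high, origin at the centre of its underside. Loose.
- flask: Bystander: drinking flask, 62 diameter, 170 high, origin at the centre of its underside. Loose.
- jar: Bystander: glass jar, 60 diameter, 75 high, origin at the centre of its underside. Loose.
- pliers: Bystander: pliers about 115 long, 12 high, lying along their x near the right end of the board. Loose.
Not all that is in view belongs to the job. What is shaped like the part that bears spool3_center but purple, turquoise or yellow is not meant.

How it is judged (in metres and radians):
On the way:
1. all four spools stand in the tray at the end stop, the emptied tray still on the board (y of spool1_center in the frame of receiver_center between -0.072 and 0.075 m and x of spool1_center in the frame of receiver_center between -0.01 and 0.01 m and z of spool1_center in the frame of receiver_center between 0.009 and 0.02 m and angle between each of spool1_center, spool2_center, spool3_center, spool4_center's own z axis and vertical below 0.12 rad and y of spool2_center in the frame of receiver_center between -0.072 and 0.075 m and x of spool2_center in the frame of receiver_center between -0.01 and 0.01 m and z of spool2_center in the frame of receiver_center between 0.009 and 0.02 m and y of spool3_center in the frame of receiver_center between -0.072 and 0.075 m and x of spool3_center in the frame of receiver_center between -0.01 and 0.01 m and z of spool3_center in the frame of receiver_center between 0.009 and 0.02 m and y of spool4_center in the frame of receiver_center between -0.072 and 0.075 m and x of spool4_center in the frame of receiver_center between -0.01 and 0.01 m and z of spool4_center in the frame of receiver_center between 0.009 and 0.02 m and y of receiver_center in the frame of dock between -0.108 and -0.08 m and x of receiver_center in the frame of dock between -0.012 and 0.012 m and z of receiver_center in the frame of dock below 0.026 m and angle between receiver_center's own z axis and vertical below 0.06 rad and z of donor_center in the frame of dock below 0.027 m), for 0.2 s.
At the end, for the whole second after the job is handed in: All four spools stand in the lane of the tray at the stop, none out of its mouth by over 3 mm; that tray on the board within about 13 mm of the stop; the emptied tray nested level on the pile: centre within 14 mm, runner down within 3 mm, in line within 0.1 rad (y of spool1_center in the frame of receiver_center between -0.072 and 0.075 m and x of spool1_center in the frame of receiver_center between -0.01 and 0.01 m and z of spool1_center in the frame of receiver_center between 0.009 and 0.02 m and angle between each of spool1_center, spool2_center, spool3_center, spool4_center's own z axis and vertical below 0.12 rad and y of spool2_center in the frame of receiver_center between -0.072 and 0.075 m and x of spool2_center in the frame of receiver_center between -0.01 and 0.01 m and z of spool2_center in the frame of receiver_center between 0.009 and 0.02 m and y of spool3_center in the frame of receiver_center between -0.072 and 0.075 m and x of spool3_center in the frame of receiver_center between -0.01 and 0.01 m and z of spool3_center in the frame of receiver_center between 0.009 and 0.02 m and y of spool4_center in the frame of receiver_center between -0.072 and 0.075 m and x of spool4_center in the frame of receiver_center between -0.01 and 0.01 m and z of spool4_center in the frame of receiver_center between 0.009 and 0.02 m and y of receiver_center in the frame of dock between -0.108 and -0.08 m and x of receiver_center in the frame of dock between -0.012 and 0.012 m and z of receiver_center in the frame of dock below 0.026 m and angle between receiver_center's own z axis and vertical below 0.06 rad and horizontal distance between donor_center and pile_top below 0.014 m and z of donor_center in the frame of pile_top between 0.011 and 0.017 m and angle between the y axis of donor_center and the y axis of pile_top, either way round below 0.1 rad and angle between donor_center's own z axis and vertical below 0.05 rad); the robot touches nothing.
It fails at once if a spool is picked up (raised more than 20 mm) (height (world z) of any of spool1_center, spool2_center, spool3_center, spool4_center above 0.057 m).
It fails at once if a spool is tipped over (more than 0.6 rad) (angle between any of spool1_center, spool2_center, spool3_center, spool4_center's own z axis and vertical above 0.6 rad).
It fails at once if the tray at the end stop is lifted off the board (height (world z) of receiver_center above 0.042 m).
It fails at once if a bystander is moved more than 30 mm (distance of any of tape, reel_a, reel_b, flask, jar, pliers from where it was at the start of the episode above 0.03 m).
It also fails if it takes over 61 s, if anything falls off the work surface, if the arm or the gripper's body presses on something with over 40 N, if the wrist force passes 120 N, or if a joint passes its speed limit or range.

## Working session

There is one attempt and no reset: what is moved stays moved. The work goes in short steps, Python scripts to look and compute and a tool call to move; the robot and the scene stay as the last step left them, time stands still between calls to the robot, and variables do not carry over. Pictures are saved under pics/ and viewed, about 8 in all and at most 12, crops included, and the job is handed in when it is done.

Besides the shell and the picture viewer there is one more tool, called after "Call:" in YAML: its name, and indented under it one key for each argument. carry_out: Moves the arm, as the interface text tells. Its arguments: {"type":"object","properties":{"increments":{"type":"array"}},"required":["increments"]}

```bash
mkdir -p pics; ls; cat > h.py <<'E'
import numpy as np, cv2
from plant import ctrl
def proj(s,P):
    return cv2.projectPoints(np.array(P,float).reshape(-1,3),np.array(s["rvec"],float),np.array(s["tvec"],float),np.array(s["intrinsics"]),np.array(s["dist"],float))[0].reshape(-1,2)
def unproj(s,uv,z):
    "pixels -> world points on plane z"
    uv=np.array(uv,float).reshape(-1,1,2)
    n=cv2.undistortPoints(uv,np.array(s["intrinsics"]),np.array(s["dist"],float)).reshape(-1,2)
    R=cv2.Rodrigues(np.array(s["rvec"],float))[0]; t=np.array(s["tvec"],float).ravel()
    C=-R.T@t; d=np.c_[n,np.ones(len(n))]@R
    return C+d*((z-C[2])/d[:,2])[:,None]
E
python3 - <<'E'
from h import *
np.set_printoptions(precision=4,suppress=True)
for n in("side","top"):
    s=ctrl.snapshot(n); cv2.imwrite(f"pics/{n}0.png",s["pixels"])
    R=cv2.Rodrigues(np.array(s["rvec"],float))[0]; print(n,"cam",-R.T@np.array(s["tvec"]).ravel(),R[2])
    for l in["dock","receiver_center","donor_center","spool1_center","pile_top","tape","reel_a","reel_b","flask","jar","pliers"]:
        for r in ctrl.search_frame(s,l)[:8]:
            print(l,np.array(r["centre"]),round(r["confidence"],2),proj(s,r["centre"])[0].round())
o=ctrl.get_obs();print(o["clock"],o["tool_pos"],o["orientation"],o["opening"])
E
```

```text
pics
side cam [ 0.2714 -0.8342  0.6587] [ 0.2309  0.7906 -0.5671]
dock [ 0.4407 -0.1069  0.0112] 0.79 [304. 291.]
dock [0.4748 0.0733 0.0241] 0.3 [298. 237.]
receiver_center [ 0.4517 -0.1488  0.031 ] 0.75 [314. 295.]
spool1_center [0.4701 0.0084 0.0465] 0.92 [303. 244.]
pile_top [ 0.64   -0.2118  0.0431] 0.85 [415. 291.]
tape [ 0.6827 -0.0029  0.0161] 0.67 [391. 241.]
reel_a [0.3755 0.3719 0.0465] 0.82 [237. 179.]
reel_a [0.5587 0.4065 0.0339] 0.63 [297. 169.]
reel_b [0.3755 0.3719 0.0465] 0.82 [237. 179.]
reel_b [0.5587 0.4065 0.0339] 0.63 [297. 169.]
flask [ 0.5219 -0.4523  0.1061] 0.94 [419. 381.]
flask [ 0.4436 -0.1024  0.0112] 0.74 [305. 289.]
jar [ 0.3691 -0.404   0.06  ] 0.81 [308. 401.]
pliers [ 0.4438 -0.2972  0.0136] 0.58 [333. 357.]
top cam [0.4607 0.0064 1.2782] [ 0.04   -0.0148 -0.9991]
dock [ 0.4688 -0.018   0.0069] 0.66 [320. 249.]
dock [0.4805 0.0746 0.0579] 0.36 [279. 244.]
receiver_center [ 0.4615 -0.1159  0.0195] 0.65 [362. 252.]
receiver_center [0.6875 0.0015 0.017 ] 0.16 [311. 157.]
donor_center [0.4817 0.1012 0.0202] 0.63 [269. 244.]
spool1_center [0.4765 0.0199 0.056 ] 0.5 [303. 246.]
spool1_center [ 0.6495 -0.185   0.0378] 0.21 [391. 171.]
spool1_center [0.6838 0.0047 0.0164] 0.21 [310. 158.]
pile_top [ 0.6496 -0.1834  0.0386] 0.79 [391. 171.]
tape [0.3775 0.3835 0.0634] 0.72 [144. 290.]
tape [0.6882 0.0058 0.0175] 0.54 [309. 157.]
reel_a [0.3787 0.3832 0.0668] 0.81 [143. 290.]
reel_b [0.3787 0.3832 0.0668] 0.81 [143. 290.]
flask [ 0.5415 -0.4204  0.1141] 0.84 [502. 215.]
pliers [ 0.4604 -0.1142  0.0207] 0.72 [361. 253.]
pliers [ 0.4434 -0.2935  0.0167] 0.61 [436. 260.]
1.2 [0.2763 0.6158 0.1976] [ 179.9982   -0.0001 -114.1696] 0.08762701494184409
```

View pics/top0.png

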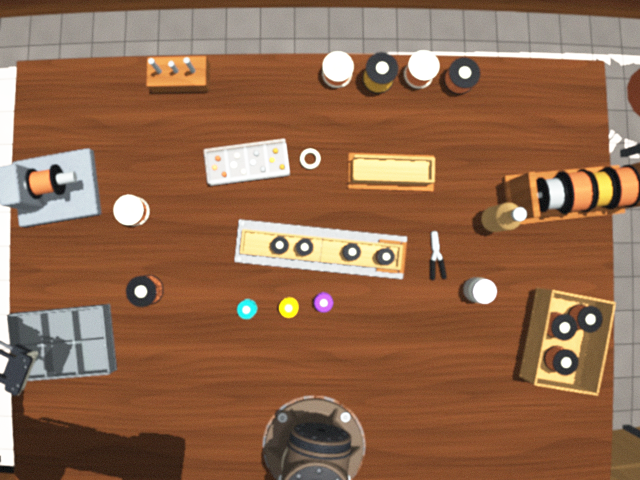

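View pics/side0.png

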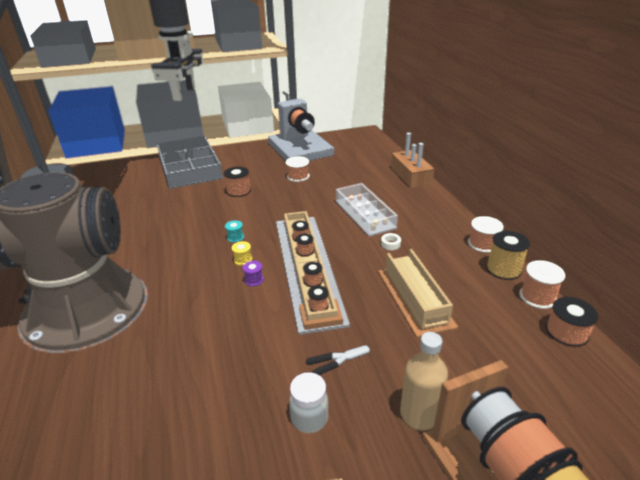

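The top view shows the grey board from (238,240) to (405,260). Its end stop is at the right (-y), and black-flanged copper spools stand at about (279,245), (304,247), (352,252) and (386,257). The turquoise, yellow and purple look-alikes at (247,309), (289,307) and (323,302) are off the board and are not meant. The pile is at (391,171) and the findings box at (247,161). I'll confirm with one enlarged crop and measure.

```bash
python3 - <<'E'
from h import *
np.set_printoptions(precision=4,suppress=True)
s=ctrl.snapshot("top"); im=s["pixels"]
np.savez("cal.npz",**{k:np.array(s[k],float) for k in("rvec","tvec","intrinsics","dist")})
cv2.imwrite("pics/crop1.png",cv2.resize(im[140:290,230:445],None,fx=3.7,fy=3.7,interpolation=cv2.INTER_CUBIC))
# spools: dark blobs on the board; flange top at z=.056
g=im.max(2); m=((g<70)*255).astype(np.uint8); m[:225]=0;m[275:]=0;m[:,:240]=0;m[:,405:]=0
n,_,st,c=cv2.connectedComponentsWithStats(m)
for i in range(1,n):
    if st[i,4]>30: print(st[i],c[i])
for l in["dock","pile_top","donor_center","receiver_center","spool1_center"]:
    for r in ctrl.outline_of(s,l)[:5]:
        k=r["pixels"].astype(np.uint8); cs=max(cv2.findContours(k,0,2)[0],key=cv2.contourArea)
        q=cv2.minAreaRect(cs); print(l,round(r["confidence"],2),k.sum(),q)
        z={"dock":.008,"pile_top":.057}.get(l,.036)
        print(unproj(s,cv2.boxPoints(q),z)[:,:2].round(4).tolist())
E
```

```text
dock 0.92 2967 ((320.28662109375, 249.08065795898438), (168.37313842773438, 42.34197998046875), 5.856013774871826)
[[0.4409, 0.1836], [0.5404, 0.1734], [0.4982, -0.2236], [0.3984, -0.2124]]
dock 0.68 266 ((280.0, 244.5), (18.0, 17.0), 0.0)
[[0.4608, 0.097], [0.5009, 0.0969], [0.5008, 0.0544], [0.4606, 0.0545]]
pile_top 0.88 3034 ((391.0676574707031, 171.6304931640625), (85.62220001220703, 35.699710845947266), 1.6365771293640137)
[[0.6078, -0.0817], [0.6901, -0.0848], [0.6851, -0.2831], [0.6021, -0.2791]]
pile_top 0.63 254 ((304.5000305175781, 246.50003051757812), (16.970561981201172, 16.970561981201172), 45.0)
[[0.4753, 0.0447], [0.5025, 0.0174], [0.4751, -0.0098], [0.448, 0.0176]]
donor_center 0.92 1426 ((280.8031005859375, 244.59881591796875), (80.75448608398438, 25.1021785736084), 5.964487075805664)
[[0.4613, 0.1682], [0.519, 0.1622], [0.4989, -0.0235], [0.4413, -0.0172]]
receiver_center 0.75 1531 ((361.18890380859375, 253.1863555908203), (81.64159393310547, 26.813255310058594), 5.946863651275635)
[[0.4389, -0.0161], [0.5004, -0.0228], [0.48, -0.2113], [0.4183, -0.2042]]
spool1_center 0.81 237 ((304.5, 247.0), (16.26345443725586, 16.26345443725586), 45.0)
[[0.4744, 0.0442], [0.5009, 0.0176], [0.4742, -0.0089], [0.4478, 0.0178]]
```

View pics/crop1.png

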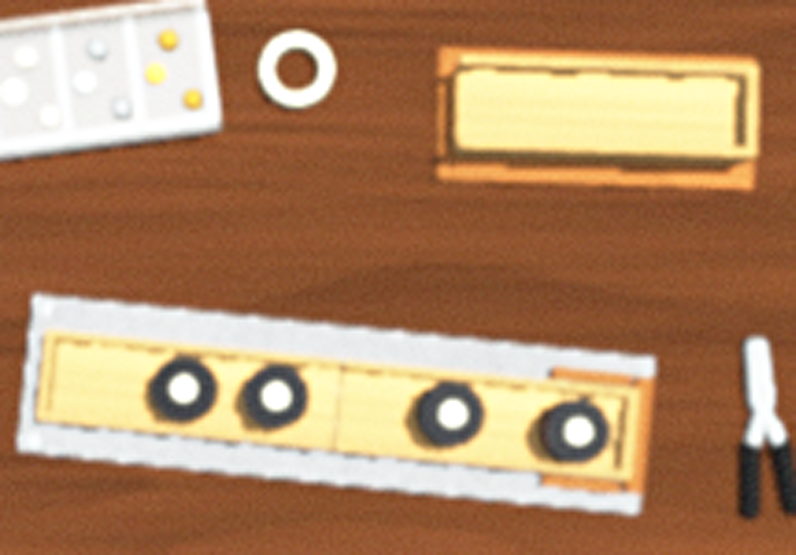

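```bash
python3 - <<'E'
from h import *
np.set_printoptions(precision=4,suppress=True)
s=ctrl.snapshot("top"); im=s["pixels"]
D=np.array([.4695,-.0197]);th=np.radians(-6.1);Y=np.array([-np.sin(th),np.cos(th)]);X=np.array([np.cos(th),np.sin(th)])
P=unproj(s,[(279.2,244.9),(304.6,247.0),(352.4,251.4),(386.2,256.2)],.056)[:,:2]
for p in P: print(p,"dock xy",(p-D)@X,(p-D)@Y)
# pile: overlay rim rectangle at z=.057 in both views
def rect(c,yaw,z,w=.057,l=.186):
    t=np.radians(yaw);R=np.array([[np.cos(t),-np.sin(t)],[np.sin(t),np.cos(t)]])
    q=np.array([[-w/2,-l/2],[w/2,-l/2],[w/2,l/2],[-w/2,l/2]])@R.T+c
    return np.c_[q,np.full(4,z)]
out=[]
for n,sh in(("top",s),("side",ctrl.snapshot("side"))):
    k=5 if n=="top" else 6
    c=(.6500,-.186);yaw=-1.6
    pr=proj(sh,rect(c,yaw,.057)); lo=np.floor(pr.min(0)-10).astype(int);hi=np.ceil(pr.max(0)+10).astype(int)
    cr=cv2.resize(sh["pixels"][lo[1]:hi[1],lo[0]:hi[0]],None,fx=k,fy=k,interpolation=cv2.INTER_CUBIC)
    for w,l,col in((.057,.186,(255,0,0)),(.047,.174,(0,160,0))):
        q=((proj(sh,rect(c,yaw,.057,w,l))-lo+.5)*k).round().astype(np.int32); cv2.polylines(cr,[q],True,col,1)
    out.append(cr); print(n,lo,hi,cr.shape)
h=max(o.shape[0] for o in out)
o=np.hstack([cv2.copyMakeBorder(o,0,h-o.shape[0],0,0,0) for o in out]);f=min(1,800/o.shape[1],600/o.shape[0])
print(o.shape,f);cv2.imwrite("pics/pile1.png",cv2.resize(o,None,fx=f,fy=f,interpolation=cv2.INTER_AREA))
E
```

```text
[0.4791 0.0749] dock xy -0.0004983117137555801 0.09509350402491437
[0.4741 0.0173] dock xy 0.0006641707631171683 0.03723421801742807
[ 0.4636 -0.0914] dock xy 0.001786629813058978 -0.07188347189301315
[ 0.4523 -0.1685] dock xy -0.0012871020618628788 -0.1497980244796389
top [342 146] [444 194] (240, 510, 3)
side [373 238] [460 321] (498, 522, 3)
(498, 1032, 3) 0.7751937984496124
```

View pics/pile1.png

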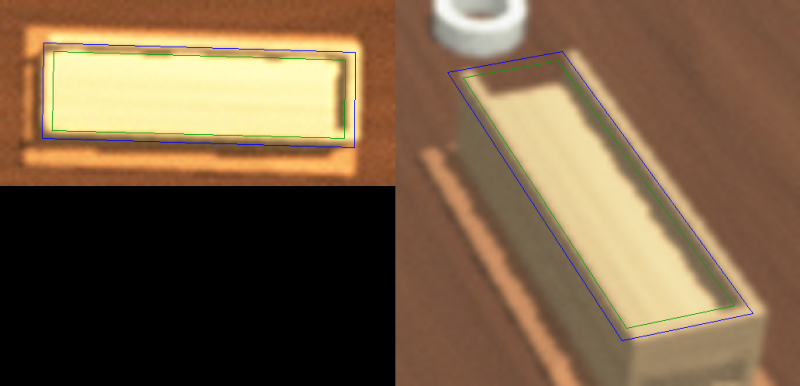

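```bash
python3 - <<'E'
from h import *
t=np.radians(-1.7);R=np.array([[np.cos(t),-np.sin(t)],[np.sin(t),np.cos(t)]]);c=np.array([.65,-.186])
def samp(s,X,Y):
    q=np.stack([X.ravel(),Y.ravel()],1)@R.T+c
    m=proj(s,np.c_[q,np.full(len(q),.057)]).astype(np.float32).reshape(X.shape+(2,))
    return cv2.remap(s["pixels"],m[...,0],m[...,1],cv2.INTER_CUBIC).astype(float)
outs=[]
for n in("top","side"):
    s=ctrl.snapshot(n)
    for half in((-.07,-.01),(.01,.07)):
        xs=np.arange(-.044,.0441,.002); X,Y=np.meshgrid(xs,np.linspace(*half,40)); p=samp(s,X,Y).mean(0)
        print(n,"x-profile y in",half,*[f"{int(round(x*1000))}:{int(a.mean())}" for x,a in zip(xs,p)])
    ys=np.r_[np.arange(-.108,-.07,.002),np.arange(.076,.112,.002)];Y,X=np.meshgrid(ys,np.linspace(-.015,.015,20));p=samp(s,X,Y).mean(0)
    print(n,"y-profile",*[f"{int(round(x*1000))}:{int(a.mean())}" for x,a in zip(ys,p)])
    Xg,Yg=np.meshgrid(np.arange(-.05,.05,.0005),np.arange(-.115,.115,.0005)); 
    g=np.rot90(samp(s,Xg,Yg).clip(0,255).astype(np.uint8)).copy()  # up=+x, right=+y
    g=cv2.resize(g,None,fx=1.6,fy=1.5)
    for xx in(-.0285,.0285): cv2.line(g,(0,int((.05-xx)/.0005*1.5)),(g.shape[1],int((.05-xx)/.0005*1.5)),(255,0,0),1)
    for yy in(-.093,.093): cv2.line(g,(int((yy+.115)/.0005*1.6),0),(int((yy+.115)/.0005*1.6),g.shape[0]),(255,0,0),1)
    outs.append(g)
cv2.imwrite("pics/pile2.png",np.vstack(outs)[:600,:800])
E
```

```text
top x-profile y in (-0.07, -0.01) -44:148 -42:172 -40:174 -38:158 -36:119 -34:87 -32:79 -30:84 -28:96 -26:136 -24:189 -22:216 -20:221 -18:221 -16:222 -14:223 -12:224 -10:222 -8:220 -6:221 -4:225 -2:227 0:227 2:225 4:225 6:226 8:228 10:230 12:232 14:232 16:232 18:231 20:228 22:210 24:169 26:153 28:184 30:210 32:207 34:186 36:157 38:121 40:94 42:86 44:88
top x-profile y in (0.01, 0.07) -44:140 -42:167 -40:170 -38:160 -36:128 -34:95 -32:82 -30:83 -28:93 -26:134 -24:189 -22:217 -20:222 -18:221 -16:221 -14:224 -12:224 -10:223 -8:221 -6:221 -4:222 -2:225 0:225 2:223 4:222 6:223 8:226 10:228 12:229 14:230 16:230 18:231 20:228 22:208 24:160 26:143 28:185 30:214 32:212 34:190 36:158 38:121 40:94 42:85 44:87
top y-profile -108:90 -106:90 -104:89 -102:88 -100:92 -98:123 -96:177 -94:213 -92:219 -90:191 -88:136 -86:102 -84:115 -82:167 -80:211 -78:227 -76:228 -74:227 -72:226 76:224 78:224 80:224 82:224 84:224 86:225 88:225 90:216 92:183 94:119 96:81 98:89 100:119 102:129 104:109 106:90 108:88 110:89
side x-profile y in (-0.07, -0.01) -44:96 -42:98 -40:99 -38:99 -36:97 -34:96 -32:98 -30:99 -28:99 -
[... 188 characters left out ...]
07 28:136 30:171 32:178 34:152 36:112 38:91 40:88 42:88 44:88
side x-profile y in (0.01, 0.07) -44:95 -42:96 -40:95 -38:96 -36:96 -34:96 -32:97 -30:98 -28:98 -26:104 -24:131 -22:171 -20:192 -18:197 -16:197 -14:196 -12:195 -10:196 -8:199 -6:199 -4:197 -2:196 0:198 2:200 4:203 6:205 8:205 10:205 12:205 14:200 16:173 18:131 20:104 22:98 24:98 26:106 28:134 30:170 32:181 34:159 36:120 38:97 40:93 42:93 44:91
side y-profile -108:130 -106:128 -104:129 -102:130 -100:130 -98:133 -96:149 -94:173 -92:189 -90:196 -88:201 -86:204 -84:205 -82:205 -80:205 -78:205 -76:204 -74:204 -72:204 76:91 78:90 80:91 82:91 84:91 86:91 88:91 90:91 92:91 94:92 96:98 98:112 100:131 102:150 104:165 106:174 108:181 110:185
```

View pics/pile2.png

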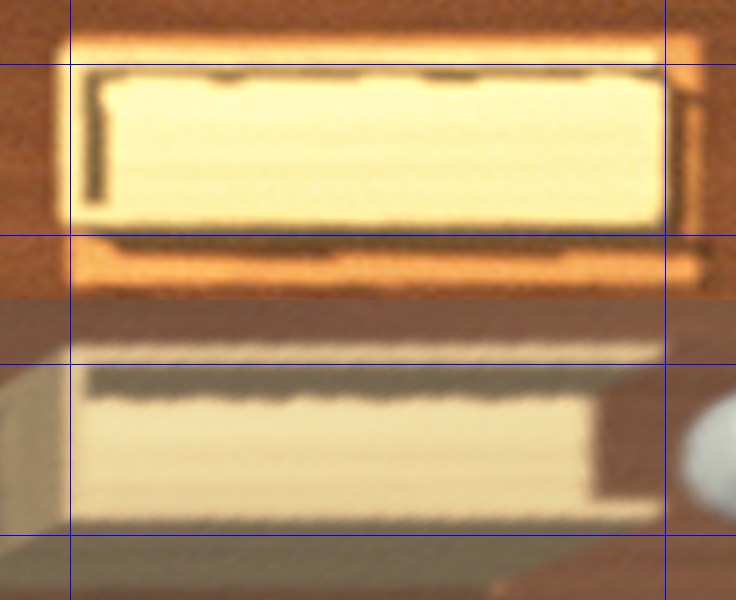

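Call:
carry_out:
  increments:
    - [0,0,9,30,-60,0,1]
    - [0,0,18,60,-120,0,1]
    - [0,0,18.07,90,-180,0,1]
    - [0,0,18.07,120,-240,0,1]
    - [0,0,18.07,150,-300,0,1]
    - [0,0,18.07,180,-360,0,1]
    - [0,0,18.07,195,-420,0,1]
    - [0,0,18.07,207.5,-478,0,1]
    - [0,0,18.07,207.5,-480.5,0,1]
    - [0,0,18.07,207.5,-480.5,0,1]

```text
clock: 2.95
tool_pos: [0.4841, 0.1336, 0.1979]
orientation: [-180.0, 0.0, -96.3]
force: [0.9, 0.8, -0.8]
opening: 0.0004
```

The pile's top rim fits centre (0.654, -0.188) at yaw -1.7°. The spools sit at dock y = +95, +37, -72 and -150 mm, which leaves about 63 mm of clear lane behind the last one. I'll lower the shut fingers into that gap.

Call:
carry_out:
  increments:
    - [0,0,0,1,-6,-40,1]
    - [0,0,0,1,-6,-80,1]
    - [0,0,0,1,-6,-120,1]
    - [0,0,0,1,-6,-145,1]
    - [0,0,0,1,-6,-160,1]
    - [0,0,0,1,-6,-169,1]
    - [0,0,0,1,-6,-174,1]
    - [0,0,0,1,-6,-175,1]
    - [0,0,0,1,-6,-175,1]

```text
clock: 4.08
tool_pos: [0.4852, 0.1296, 0.0231]
orientation: [-180.0, 0.0, -96.1]
force: [-0.3, -0.2, 0.1]
opening: 0.0007
```

Call:
carry_out:
  increments:
    - [0,0,0,-0.5,-5,0,1]
    - [0,0,0,-1.1,-10,0,1]
    - [0,0,0,-1.6,-15,0,1]
    - [0,0,0,-2.1,-20,0,1]
    - [0,0,0,-2.7,-25,0,1]
    - [0,0,0,-3.2,-30,0,1]
    - [0,0,0,-3.7,-35,0,1]
    - [0,0,0,-4.3,-40,0,1]
    - [0,0,0,-4.8,-45,0,1]
    - [0,0,0,-5.3,-50,0,1]
    - [0,0,0,-5.9,-55,0,1]
    - [0,0,0,-6.4,-60,0,1]
    - [0,0,0,-6.9,-65,0,1]
    - [0,0,0,-7.4,-70,0,1]
    - [0,0,0,-8,-75,0,1]
    - [0,0,0,-8.5,-80,0,1]
    - [0,0,0,-9,-85,0,1]
    - [0,0,0,-9.6,-90,0,1]
    - [0,0,0,-10.1,-95,0,1]
    - [0,0,0,-10.6,-100,0,1]

```text
clock: 6.58
tool_pos: [0.4743, 0.029, 0.0226]
orientation: [-180.0, 0.0, -96.1]
force: [0.5, 5.7, 0.6]
opening: 0.0004
```

```bash
python3 - <<'E'
from h import *
a=ctrl.snapshot("side")["pixels"][200:340,250:370]; b=ctrl.snapshot("top")["pixels"][210:290,225:415]
f=lambda i,k:cv2.resize(i,None,fx=k,fy=k,interpolation=cv2.INTER_CUBIC)
a=f(a,3.3);b=f(b,2.1); h=max(a.shape[0],b.shape[0])
cv2.imwrite("pics/push1.png",np.hstack([cv2.copyMakeBorder(i,0,h-i.shape[0],0,0,0) for i in(a,b)])[:,:800])
E
```

```text
(no output)
```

View pics/push1.png

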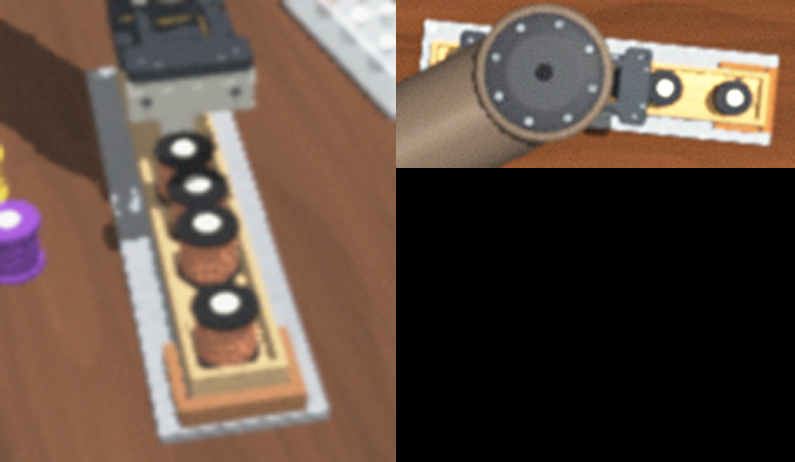

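The side crop shows all four spools upright and in line, with the front three touching and a gap of about 30 mm to the last one at the stop. I'll keep pushing.

Call:
carry_out:
  increments:
    - [0,0,0,-0.5,-5,0,1]
    - [0,0,0,-1.1,-10,0,1]
    - [0,0,0,-1.6,-15,0,1]
    - [0,0,0,-2.1,-20,0,1]
    - [0,0,0,-2.7,-25,0,1]
    - [0,0,0,-3,-28,0,1]
    - [0,0,0,-3.3,-31,0,1]
    - [0,0,0,-3.5,-33,0,1]
    - [0,0,0,-3.5,-33,0,1]

```text
clock: 7.8
tool_pos: [0.4706, -0.0039, 0.0225]
orientation: [180.0, -0.0, -96.1]
force: [1.1, 2.9, 1.7]
opening: 0.0003
```

Call:
carry_out:
  increments:
    - [0,0,0,-0.1,-1,0,1]
    - [0,0,0,-0.2,-2,0,1]
    - [0,0,0,-0.3,-3,0,1]
    - [0,0,0,-0.4,-4,0,1]
    - [0,0,0,-0.4,-4,0,1]

```text
clock: 8.43
tool_pos: [0.4705, -0.0076, 0.0226]
orientation: [-180.0, 0.0, -96.1]
force: [1.0, 4.9, 0.9]
opening: 0.0005
```

```bash
python3 - <<'E'
from h import *
s=ctrl.snapshot("side");im=s["pixels"][210:340,250:370]
cv2.imwrite("pics/push2.png",cv2.resize(im,None,fx=4.5,fy=4.5,interpolation=cv2.INTER_CUBIC))
E
```

```text
(no output)
```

View pics/push2.png

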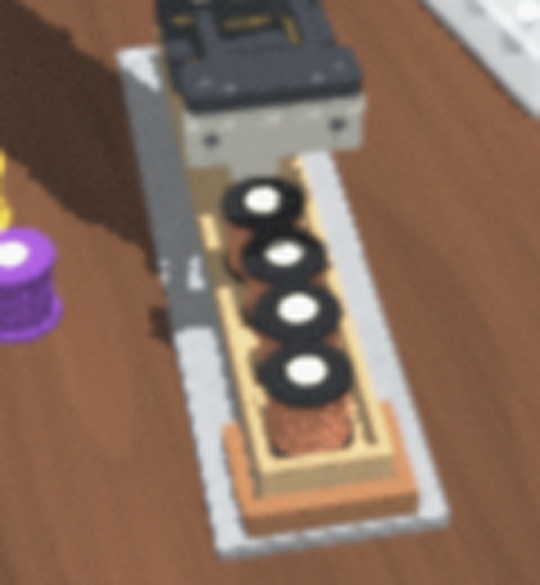

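Call:
carry_out:
  increments:
    - [0,0,0,0.6,6,0,1]
    - [0,0,0,1,10,0,1]
    - [0,0,0,1,10,40,1]
    - [0,0,0,1,10,90,1]
    - [0,0,0,1,10,140,1]
    - [0,0,0,5,70,140,1]
    - [0,0,0,10,130,140,0.5]
    - [0,0,0,15,190,140,0]
    - [0,0,0,18,250,140,0]
    - [0,0,0,20,310,140,0]
    - [0,0,0,20,310,140,0]

```text
clock: 9.85
tool_pos: [0.4899, 0.3056, 0.1615]
orientation: [180.0, -0.1, -95.9]
force: [0.9, -0.1, -0.0]
opening: 0.0448
```

```bash
python3 - <<'E'
from h import *
np.set_printoptions(precision=4,suppress=True)
s=ctrl.snapshot("top");o=ctrl.get_obs();print(o["clock"],o["tool_pos"],o["orientation"],o["joint_pos"])
D=np.array([.4695,-.0197]);th=np.radians(-6.1);Y=np.array([-np.sin(th),np.cos(th)]);X=np.array([np.cos(th),np.sin(th)])
im=s["pixels"]
for l in("donor_center","receiver_center"):
  for r in ctrl.outline_of(s,l)[:2]:
    k=r["pixels"].astype(np.uint8); cs=max(cv2.findContours(k,0,2)[0],key=cv2.contourArea);q=cv2.minAreaRect(cs)
    b=unproj(s,cv2.boxPoints(q),.036)[:,:2];c=b.mean(0);print(l,r["confidence"],c,"dock",(c-D)@X,(c-D)@Y,q[1:],b.round(4).tolist())
# white hubs on board between spool tops
m=((im.min(2)>175)*255).astype(np.uint8)
n,_,st,c=cv2.connectedComponentsWithStats(m)
for i in range(1,n):
    if 8<st[i,4]<80 and 320<c[i][0]<402 and 240<c[i][1]<268:
        p=unproj(s,c[i],.056)[0,:2]; print(st[i],c[i],p,"dock",(p-D)@X,(p-D)@Y)
cv2.imwrite("pics/push3.png",cv2.resize(im[215:285,225:415],None,fx=4,fy=4,interpolation=cv2.INTER_CUBIC))
E
```

```text
9.9 [0.4896 0.3036 0.1615] [179.9291  -0.1162 -95.9533] [ 51.258   12.9035 -14.9676   0.0038 -62.265   32.7868]
donor_center 0.92 [0.4793 0.0726] dock -0.00010447045049402772 0.0928465549956046 ((80.64697265625, 24.554641723632812), 5.946863174438477) [[0.4611, 0.1682], [0.5175, 0.1623], [0.4974, -0.0231], [0.4411, -0.0169]]
receiver_center 0.96 [ 0.4612 -0.1146] dock 0.0018799733452728854 -0.09528785995243713 ((80.74661254882812, 24.43484115600586), 7.125016689300537) [[0.4453, -0.0181], [0.5013, -0.0254], [0.4773, -0.2113], [0.4211, -0.2037]]
receiver_center 0.46 [ 0.5427 -0.4511] dock 0.11867180622521857 -0.42116521679401003 ((28.134132385253906, 44.86908721923828), 75.96376037597656) [[0.5621, -0.39], [0.588, -0.4969], [0.5231, -0.5122], [0.4978, -0.4053]]
[328 247   8   7  46] [331.913 250.   ] [ 0.467  -0.0448] dock 0.0002160169430213227 -0.025179470587203358
[347 247   8   8  51] [350.3333 250.6471] [ 0.4654 -0.0867] dock 0.0030120899331418888 -0.06702809068123793
[377 246   4   3  10] [378.2 247. ] [ 0.4734 -0.1504] dock 0.01771865528813984 -0.12950882071945338
[365 249   8   8  50] [368.5  252.64] [ 0.4606 -0.1281] dock 0.0026976512338562843 -0.10870575110518138
[383 253   8   8  51] [386.549  256.2941] [ 0.4521 -0.1693] dock -0.0014200931941451937 -0.15061505519447277
```

View pics/push3.png

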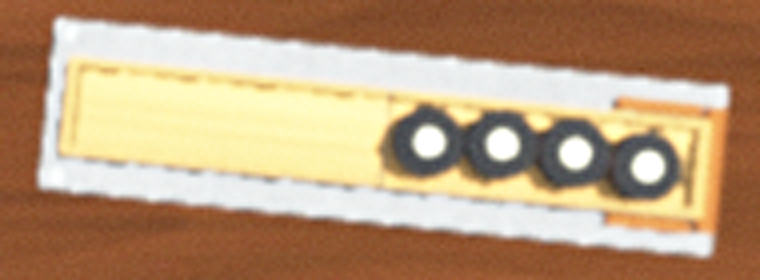

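All four spools stand touching in the tray at the stop, with hubs in the crop at (430,142), (503,143), (575,152) and (647,165). The last one is only about 2 mm inside the mouth, though, because the fingertips are thinner than I assumed. I'll push 6 mm further for margin.

Call:
carry_out:
  increments:
    - [0,0,0,-4,-60,0,1]
    - [0,0,0,-8,-120,0,1]
    - [0,0,0,-12,-180,0,1]
    - [0,0,0,-16,-240,0,1]
    - [0,0,0,-17.6,-290,0,1]
    - [0,0,0,-17.6,-290,-40,1]
    - [0,0,0,-17.6,-290,-90,1]
    - [0,0,0,-17.6,-290,-120,1]
    - [0,0,0,-17.6,-290,-134,1]
    - [0,0,0,-17.6,-290,-140,1]
    - [0,0,0,-17.6,-290,-140,1]
    - [0,0,0,-18.1,-295,-140,1]
    - [0,0,0,-18.6,-300,-140,1]
    - [0,0,0,-19.2,-305,-140,1]
    - [0,0,0,-19.7,-310,-140,1]
    - [0,0,0,-20,-313,-140,1]
    - [0,0,0,-20.2,-315,-140,1]
    - [0,0,0,-20.4,-316.5,-140,1]
    - [0,0,0,-20.4,-316.5,-140,1]

```text
clock: 12.38
tool_pos: [0.4704, -0.0139, 0.0227]
orientation: [-180.0, 0.0, -96.1]
force: [0.9, 4.5, 0.9]
opening: 0.0003
```

Call:
carry_out:
  increments:
    - [0,0,0,0.6,6,0,1]
    - [0,0,0,1,10,0,1]
    - [0,0,0,1,10,50,1]
    - [0,0,0,1,10,100,1]
    - [0,0,-10,3,40,130,0.5]
    - [0,0,-20,5,65,130,0]
    - [0,0,-30,7,87,130,0]
    - [0,0,-40,9,87,130,0]
    - [0,0,-50,9,87,130,0]
    - [0,0,-60,9,87,130,0]
    - [0,0,-70,9,87,130,0]
    - [0,0,-80,9,87,130,0]
    - [0,0,-90,9,87,100,0]
    - [0,0,-90,9,87,80,0]
    - [0,0,-90,9,87,80,0]

```text
clock: 14.25
tool_pos: [0.4776, 0.0721, 0.1012]
orientation: [-179.9, -0.2, 173.9]
force: [0.0, 1.0, -0.4]
opening: 0.0875
```

```bash
python3 - <<'E'
from h import *
o=ctrl.get_obs();print(o["clock"],o["tool_pos"],o["orientation"],o["opening"],o["joint_pos"])
E
```

```text
14.25 [0.47756093 0.07213233 0.10119819] [-179.86328817   -0.1806021   173.91671258] 0.08752429726943411 [ 3.19840344e+01  7.69893217e+00 -3.05064815e+01 -4.72584123e-03
 -5.20210667e+01 -3.80641909e+01]
```

Call:
carry_out:
  increments:
    - [0,0,0,0.5,0,-35,0]
    - [0,0,0,0.5,0,-60,0]
    - [0,0,0,0.5,0,-78,0]
    - [0,0,0,0.5,0,-86,0]
    - [0,0,0,0.5,0,-89,0]
    - [0,0,0,0.5,0,-89,0]
    - [0,0,0,0.5,0,-89,0.2]
    - [0,0,0,0.5,0,-89,0.4]
    - [0,0,0,0.5,0,-89,1]
    - [0,0,0,0.5,0,-89,1]
    - [0,0,0,0.5,0,-89,1]
    - [0,0,0,0.5,0,-89,1]

```text
clock: 15.75
tool_pos: [0.4794, 0.0728, 0.0135]
orientation: [-180.0, -0.0, 173.9]
force: [0.2, -0.1, -0.7]
opening: 0.0332
```

The opening reads 33 mm, not the 57 mm I expected, so I need to look before lifting.

```bash
python3 - <<'E'
from h import *
o=ctrl.get_obs();print(o["clock"],o["tool_pos"],o["opening"],o["force"])
s=ctrl.snapshot("side");im=s["pixels"][190:320,240:360]
cv2.imwrite("pics/grasp1.png",cv2.resize(im,None,fx=4.5,fy=4.5,interpolation=cv2.INTER_CUBIC))
E
```

```text
15.75 [0.47944861 0.07279276 0.0135424 ] 0.033174359326717 [ 0.16166006 -0.11528244 -0.65862705]
```

View pics/grasp1.png

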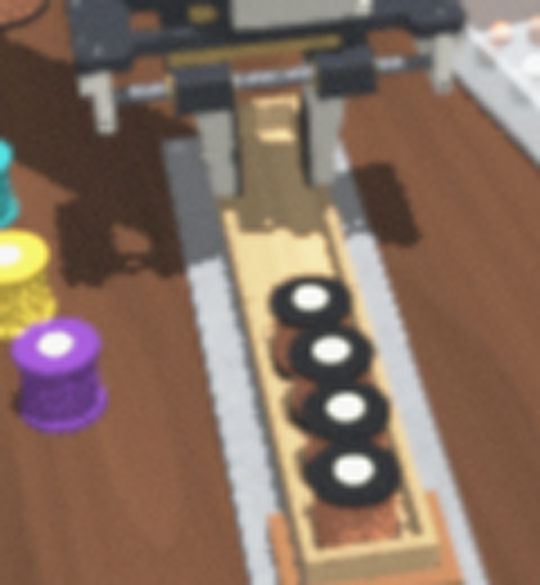

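The side crop shows the fingers at (215,150) and (325,150) straddling the donor's outer walls, with the tray level between them, so the opening reading disagrees with the picture. A small test lift will tell, by weight and image.

Call:
carry_out:
  increments:
    - [0,0,0,0,0,0,1]
    - [0,0,0,0,0,0,1]
    - [0,0,0,0,0,5,1]
    - [0,0,0,0,0,12,1]
    - [0,0,0,0,0,20,1]
    - [0,0,0,0,0,20,1]

```text
clock: 16.55
tool_pos: [0.4801, 0.0732, 0.0345]
orientation: [179.9, 0.1, 173.9]
force: [0.5, -0.8, -0.4]
opening: 0.0001
```

```bash
python3 - <<'E'
from h import *
o=ctrl.get_obs();print(o["clock"],o["tool_pos"],o["opening"],o["force"],o["moment"])
s=ctrl.snapshot("side");im=s["pixels"][190:320,240:360]
cv2.imwrite("pics/grasp2.png",cv2.resize(im,None,fx=4.5,fy=4.5,interpolation=cv2.INTER_CUBIC))
E
```

```text
16.55 [0.48008122 0.07317079 0.03452459] 9.27377942393703e-05 [ 0.46954988 -0.75573145 -0.35106409] [ 0.04867916 -0.09757228  0.00577323]
```

View pics/grasp2.png

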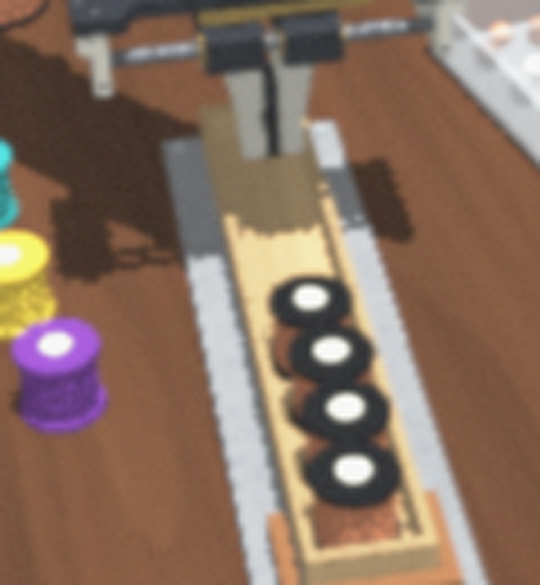

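The tray wasn't gripped. The fingers shut over it, and it is still on the board and undisturbed. I'll compare the reported TCP with where the tips appear in the picture.

```bash
python3 - <<'E'
from h import *
s=ctrl.snapshot("side");o=ctrl.get_obs();p=o["tool_pos"]
print("proj tcp crop px",(proj(s,[p])-[240,190])*4.5, "and at higher z", [( (proj(s,[[p[0],p[1],z]])-[240,190])*4.5).round().tolist() for z in(.02,.036,.05,.07)])
D=np.array([.4695,-.0197]);th=np.radians(-6.1);Y=np.array([-np.sin(th),np.cos(th)]);X=np.array([np.cos(th),np.sin(th)])
for dy in(-.001,.05,.0927,.186): print(dy,[((proj(s,[[*(D+Y*dy+X*x),.036]])-[240,190])*4.5).round().tolist() for x in(-.0285,.0285)])
print(p,o["orientation"],o["joint_pos"])
E
```

```text
proj tcp crop px [[268.55291962 193.27618446]] and at higher z [[[270.0, 215.0]], [[268.0, 190.0]], [[267.0, 168.0]], [[265.0, 136.0]]]
-0.001 [[[239.0, 301.0]], [[353.0, 287.0]]]
0.05 [[[225.0, 242.0]], [[335.0, 229.0]]]
0.0927 [[[215.0, 197.0]], [[321.0, 184.0]]]
0.186 [[[194.0, 106.0]], [[294.0, 95.0]]]
[0.47951139 0.07286885 0.03377229] [1.79977258e+02 2.30410272e-02 1.73897723e+02] [ 3.19315047e+01  1.29480006e+01 -3.50069511e+01 -5.55328164e-03
 -4.20128881e+01 -3.80296522e+01]
```

```bash
python3 - <<'E'
from h import *
print(ctrl.pinch_z,[a for a in dir(ctrl) if a[0]!="_"])
E
```

```text
0.0188 ['PlanningError', 'close_job', 'get_obs', 'outline_of', 'pinch_z', 'search_frame', 'snapshot']
```

Call:
carry_out:
  increments:
    - [0,0,0,0,0,5,0]
    - [0,0,0,0,0,5,0]
    - [0,0,0,0,0,5,0]
    - [0,0,0,0,0,5,0]
    - [0,0,0,0,0,5,0]
    - [0,0,0,0,0,5,0]
    - [0,0,0,0,0,5,0]

```text
clock: 17.52
tool_pos: [0.4795, 0.0728, 0.0386]
orientation: [180.0, 0.0, 173.9]
force: [-0.4, 0.1, -0.5]
opening: 0.0651
```

The tips sit about 25 mm higher than the reported TCP, in both pictures. That also fits the spools having been touched further along than I expected. I'll go lower in steps and watch the force.

Call:
carry_out:
  increments:
    - [0,0,0,0,0,0,0]
    - [0,0,0,0,0,0,0]
    - [0,0,0,0,0,-10,0]
    - [0,0,0,0,0,-20,0]
    - [0,0,0,0,0,-26,0]
    - [0,0,0,0,0,-30,0]
    - [0,0,0,0,0,-34,0]
    - [0,0,0,0,0,-37,0]
    - [0,0,0,0,0,-37,0]

```text
clock: 18.65
tool_pos: [0.4794, 0.0727, 0.0014]
orientation: [-180.0, -0.0, 173.9]
force: [-0.4, 0.7, 0.7]
opening: 0.0877
```

Call:
carry_out:
  increments:
    - [0,0,0,0,0,-2,0]
    - [0,0,0,0,0,-4,0]
    - [0,0,0,0,0,-6,0]
    - [0,0,0,0,0,-8,0]
    - [0,0,0,0,0,-8,0]

```text
clock: 19.27
tool_pos: [0.4793, 0.0727, -0.0066]
orientation: [-180.0, -0.0, 173.9]
force: [-0.4, 0.0, -0.2]
opening: 0.0878
```

Call:
carry_out:
  increments:
    - [0,0,0,0,0,-1.5,0]
    - [0,0,0,0,0,-3,0]
    - [0,0,0,0,0,-3,0.2]
    - [0,0,0,0,0,-3,0.3]
    - [0,0,0,0,0,-3,0.5]
    - [0,0,0,0,0,-3,1]
    - [0,0,0,0,0,-3,1]
    - [0,0,0,0,0,-3,1]
    - [0,0,0,0,0,-3,1]
    - [0,0,0,0,0,-3,1]
    - [0,0,0,0,0,-3,1]

```text
clock: 20.65
tool_pos: [0.4796, 0.0729, -0.0094]
orientation: [180.0, 0.0, 173.9]
force: [0.6, 0.2, 1.4]
opening: 0.0571
```

Gripped now: the opening is 57 mm. I'll lift straight up and check the weight.

Call:
carry_out:
  increments:
    - [0,0,0,0,0,4,1]
    - [0,0,0,0,0,12,1]
    - [0,0,0,0,0,25,1]
    - [0,0,0,0,0,45,1]
    - [0,0,0,0,0,70,1]
    - [0,0,0,0,0,95,1]
    - [0,0,0,0,0,110,1]
    - [0,0,0,0,0,110,1]

```text
clock: 21.65
tool_pos: [0.48, 0.0732, 0.1017]
orientation: [179.9, 0.1, 173.9]
force: [-0.6, -0.1, -2.7]
opening: 0.0566
```

```bash
python3 - <<'E'
from h import *
np.set_printoptions(precision=4,suppress=True)
D=np.array([.4695,-.0197]);th=np.radians(-6.1);Y=np.array([-np.sin(th),np.cos(th)]);X=np.array([np.cos(th),np.sin(th)])
o=ctrl.get_obs();print(o["clock"],o["tool_pos"],o["opening"],o["force"],o["moment"])
s=ctrl.snapshot("side");im=s["pixels"]
cv2.imwrite("pics/lift1.png",cv2.resize(im[150:340,220:440],None,fx=3.1,fy=3.1,interpolation=cv2.INTER_CUBIC))
m=((im.min(2)>150)*255).astype(np.uint8); n,_,st,c=cv2.connectedComponentsWithStats(m)
for i in range(1,n):
    if 10<st[i,4]<120 and 295<c[i][0]<325 and 235<c[i][1]<310:
        p=unproj(s,c[i],.056)[0,:2]; print(st[i],p,"dock",(p-D)@X,(p-D)@Y)
E
```

```text
21.65 [0.48   0.0732 0.1017] 0.056556421858651 [-0.5722 -0.0689 -2.6893] [ 0.0255 -0.0114 -0.0227]
[305 253   8   6  34] [ 0.4681 -0.0498] dock 0.0017875018221578487 -0.03007877505102777
[310 265   8   6  36] [ 0.4663 -0.0916] dock 0.004504219104295594 -0.07184869919261216
[313 277   8   7  39] [ 0.4616 -0.1331] dock 0.004166059101424413 -0.11356179410908666
[302 284   4   6  13] [ 0.4313 -0.1455] dock -0.024663821510542725 -0.1291280629216014
[314 291   9   7  47] [ 0.4528 -0.1744] dock -0.0001927531575675178 -0.15560698465823095
```

View pics/lift1.png

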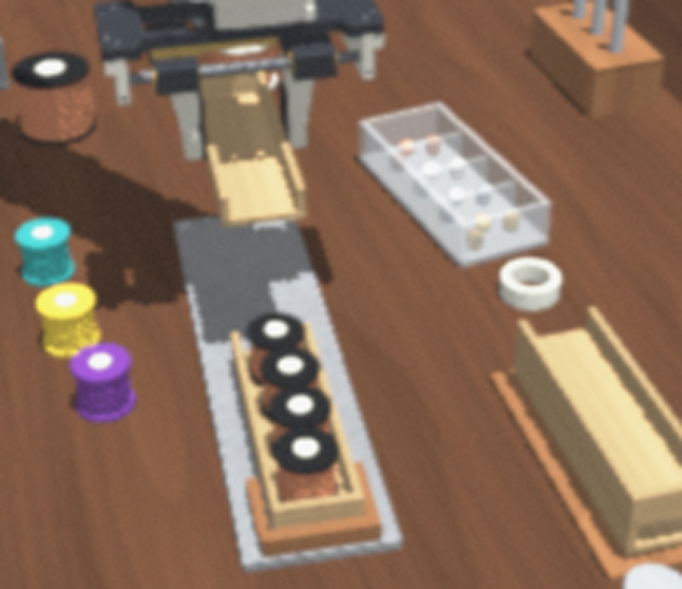

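The tray hangs level in the jaws, open end at (262,205) in the crop, and the force reads about its 2.2 N weight. The four spools stand in the tray at the stop, the last one at y = +65 mm in its frame. Now over to the pile.

Call:
carry_out:
  increments:
    - [0,0,0,8,-12,0,1]
    - [0,0,0.4,24,-36,0,1]
    - [0,0,1,44,-66,0,1]
    - [0,0,1.6,64,-96,0,1]
    - [0,0,2.2,84,-126,0,1]
    - [0,0,2.8,104,-156,0,1]
    - [0,0,3.4,124,-186,0,1]
    - [0,0,4,144,-216,0,1]
    - [0,0,4.4,160,-240,0,1]
    - [0,0,4.4,170,-254,0,1]
    - [0,0,4.4,174.4,-261,0,1]
    - [0,0,4.4,174.4,-261,0,1]
    - [0,0,4.4,174.4,-261,-15,1]
    - [0,0,4.4,174.4,-261,-30,1]
    - [0,0,4.4,174.4,-261,-42,1]
    - [0,0,4.4,174.4,-261,-50,1]
    - [0,0,4.4,174.4,-261,-50,1]

```text
clock: 23.82
tool_pos: [0.6533, -0.1881, 0.0496]
orientation: [-180.0, -0.1, 178.3]
force: [0.3, 0.6, -1.2]
opening: 0.0569
```

```bash
cat > chk.py <<'E'
from h import *
# tray seen by side camera: edge profiles across x at given z near the -y half, in TCP-aligned frame
import sys
o=ctrl.get_obs();p=o["tool_pos"];print(o["clock"],p,o["orientation"],o["opening"],o["force"],o["moment"])
c=np.array([.654,-.188]);t=np.radians(-1.7);R=np.array([[np.cos(t),-np.sin(t)],[np.sin(t),np.cos(t)]])
def prof(s,z,xs,ys):
    X,Y=np.meshgrid(xs,ys);q=np.stack([X.ravel(),Y.ravel()],1)@R.T+c
    m=proj(s,np.c_[q,np.full(len(q),z)]).astype(np.float32).reshape(X.shape+(2,))
    return cv2.remap(s["pixels"],m[...,0],m[...,1],cv2.INTER_CUBIC).astype(float).mean(2)
s=ctrl.snapshot("side")
zt=p[2]+.0314+.014; xs=np.arange(-.044,.0441,.002)
a=prof(s,zt,xs,np.linspace(-.085,-.045,25)).mean(0); print("tray rim z",round(zt,4),*[f"{int(round(x*1e3))}:{int(v)}" for x,v in zip(xs,a)])
ys=np.arange(-.115,-.075,.002); a=prof(s,zt,np.linspace(-.02,.02,20),ys).mean(1); print("rim y",*[f"{int(round(x*1e3))}:{int(v)}" for x,v in zip(ys,a)])
E
python3 chk.py
```

```text
23.825 [ 0.65334393 -0.18810709  0.04961995] [-1.79998655e+02 -8.61633857e-02  1.78308136e+02] 0.0568653702084368 [ 0.29028808  0.64397622 -1.16329393] [ 0.04836728 -0.08212422 -0.06545497]
tray rim z 0.095 -44:105 -42:104 -40:103 -38:104 -36:105 -34:106 -32:107 -30:126 -28:169 -26:196 -24:203 -22:203 -20:203 -18:205 -16:209 -14:212 -12:211 -10:210 -8:210 -6:211 -4:213 -2:216 0:218 2:218 4:217 6:215 8:208 10:176 12:131 14:108 16:105 18:105 20:108 22:129 24:169 26:189 28:172 30:131 32:101 34:94 36:92 38:92 40:92 42:91 44:91
rim y -115:117 -113:130 -111:150 -109:174 -107:189 -105:192 -103:190 -101:190 -99:190 -97:188 -95:187 -93:185 -91:184 -89:184 -87:184 -85:184 -83:185 -81:186 -79:186 -77:187 -75:187
```

Call:
carry_out:
  increments:
    - [0,0,0,1,0,-3,1]
    - [0,0,0,1,0,-6,1]
    - [0,0,0,1,0,-8,1]
    - [0,0,0,1,0,-10,1]
    - [0,0,0,1,0,-12,1]
    - [0,0,0,1,0,-13,1]
    - [0,0,0,1,0,-13,1]

```text
clock: 24.75
tool_pos: [0.6548, -0.1882, 0.0375]
orientation: [-180.0, -0.0, 178.3]
force: [0.7, 0.7, -2.6]
opening: 0.057
```

Call:
carry_out:
  increments:
    - [0,0,0,0,0,-1,1]
    - [0,0,0,0,0,-2,1]
    - [0,0,0,0,0,-2.5,1]
    - [0,0,0,0,0,-3,1]
    - [0,0,0,0,0,-3,1]

```text
clock: 25.38
tool_pos: [0.6548, -0.1882, 0.0347]
orientation: [-180.0, 0.0, 178.3]
force: [-0.7, 1.1, -0.8]
opening: 0.0567
```

```bash
python3 chk.py
```

```text
25.375 [ 0.65482696 -0.18819444  0.03471903] [-1.79997942e+02  7.65604908e-04  1.78305352e+02] 0.056724872359226686 [-0.66724123  1.08649894 -0.78115883] [0.18190313 0.18810255 0.00255017]
tray rim z 0.0801 -44:106 -42:104 -40:102 -38:103 -36:105 -34:106 -32:106 -30:111 -28:141 -26:182 -24:201 -22:204 -20:204 -18:204 -16:206 -14:210 -12:212 -10:212 -8:210 -6:210 -4:212 -2:214 0:217 2:219 4:219 6:218 8:215 10:204 12:168 14:127 16:108 18:106 20:106 22:112 24:140 26:179 28:189 30:163 32:121 34:96 36:92 38:92 40:93 42:94 44:95
rim y -115:141 -113:148 -111:155 -109:174 -107:192 -105:196 -103:194 -101:192 -99:191 -97:189 -95:188 -93:190 -91:192 -89:193 -87:193 -85:192 -83:191 -81:191 -79:190 -77:190 -75:191
```

Call:
carry_out:
  increments:
    - [0,0,0,0,0,-0.5,0.95]
    - [0,0,0,0,0,-0.5,0.3]
    - [0,0,0,0,0,-0.5,0.2]
    - [0,0,0,0,0,-0.5,0]
    - [0,0,0,0,0,-0.5,0]
    - [0,0,0,0,0,-0.5,0]
    - [0,0,0,0,0,-0.5,0]
    - [0,0,0,0,0,-0.5,0]

```text
clock: 26.42
tool_pos: [0.6549, -0.1882, 0.0341]
orientation: [-180.0, 0.0, 178.3]
force: [0.1, -0.1, 0.7]
opening: 0.0878
```

Call:
carry_out:
  increments:
    - [0,0,0,0,0,8,0]
    - [0,0,0,0,0,25,0]
    - [0,0,0,0,0,60,0]
    - [0,0,0,0,0,110,0]
    - [0,0,0,0,0,150,0]
    - [0,0,0,-20,60,180,0]
    - [0,0,0,-40,120,180,0]
    - [0,0,0,-60,180,180,0]
    - [0,0,0,-80,240,180,0]
    - [0,0,0,-100,300,180,0]
    - [0,0,0,-120,360,180,0]
    - [0,0,0,-140,420,180,0]
    - [0,0,0,-150,470,180,0]
    - [0,0,0,-150,480,180,0]
    - [0,0,0,-150,480,180,0]
    - [0,0,0,-150,480,180,0]

```text
clock: 28.42
tool_pos: [0.5051, 0.2907, 0.2146]
orientation: [180.0, 0.0, 178.2]
force: [0.2, 0.7, -0.6]
opening: 0.0876
```

```bash
python3 - <<'E'
from h import *
np.set_printoptions(precision=4,suppress=True)
D=np.array([.4695,-.0197]);th=np.radians(-6.1);Y=np.array([-np.sin(th),np.cos(th)]);X=np.array([np.cos(th),np.sin(th)])
a=ctrl.snapshot("top");b=ctrl.snapshot("side");im=a["pixels"]
m=((im.min(2)>175)*255).astype(np.uint8);n,_,st,c=cv2.connectedComponentsWithStats(m)
for i in range(1,n):
    if 30<st[i,4]<80 and 320<c[i][0]<402 and 240<c[i][1]<268:
        p=unproj(a,c[i],.056)[0,:2]; print("spool dock",(p-D)@X,(p-D)@Y)
for s in(a,b):
  for l,z in(("receiver_center",.036),("donor_center",.080)):
    for r in ctrl.outline_of(s,l)[:3]:
      k=r["pixels"].astype(np.uint8); q=cv2.minAreaRect(max(cv2.findContours(k,0,2)[0],key=cv2.contourArea))
      w=unproj(s,cv2.boxPoints(q),z)[:,:2]; print(l,round(r["confidence"],2),q[0],w.mean(0),w.round(3).tolist())
# overlay donor rim z=.080 at (.6548,-.1882)
t=np.radians(-1.7);R=np.array([[np.cos(t),-np.sin(t)],[np.sin(t),np.cos(t)]])
out=[]
for s,k in((a,4),(b,4)):
    v=None
    base=np.array([[-1,-1],[1,-1],[1,1],[-1,1]])*[.0285,.093]
    lo=None
    pr=proj(s,np.c_[base@R.T+[.6548,-.1882],np.full(4,.080)]);lo=np.floor(pr.min(0)-14).astype(int);hi=np.ceil(pr.max(0)+14).astype(int)
    g=cv2.resize(s["pixels"][lo[1]:hi[1],lo[0]:hi[0]],None,fx=k,fy=k,interpolation=cv2.INTER_CUBIC)
    cv2.polylines(g,[((pr-lo+.5)*k).round().astype(np.int32)],True,(255,0,0),1);out.append(g)
h=max(g.shape[0] for g in out);o=np.hstack([cv2.copyMakeBorder(g,0,h-g.shape[0],0,0,0) for g in out]);f=min(1,800/o.shape[1]);cv2.imwrite("pics/end1.png",cv2.resize(o,None,fx=f,fy=f))
o=ctrl.get_obs();print(o["clock"],o["tool_pos"],o["force"])
E
```

```text
spool dock 0.0001222983157262743 -0.03142464937155786
spool dock 0.003455057624467807 -0.07345667191470953
spool dock 0.0024868378703491426 -0.11517372823117358
spool dock -0.001413051037428462 -0.15710364558964135
donor_center 0.73 (394.6546630859375, 167.05172729492188) [ 0.6531 -0.1869] [[0.626, -0.093], [0.686, -0.095], [0.681, -0.282], [0.62, -0.278]]
receiver_center 0.79 (314.42449951171875, 288.23583984375) [ 0.4577 -0.1254] [[0.433, -0.032], [0.502, -0.023], [0.477, -0.221], [0.419, -0.225]]
receiver_center 0.53 (318.0, 299.5) [ 0.4542 -0.1673] [[0.444, -0.129], [0.483, -0.141], [0.463, -0.205], [0.427, -0.193]]
donor_center 0.65 (419.4999694824219, 274.0) [ 0.6509 -0.1941] [[0.614, -0.103], [0.7, -0.058], [0.68, -0.294], [0.61, -0.321]]
28.725 [0.5051 0.2911 0.2142] [0.2788 0.3314 0.6125]
```

View pics/end1.png

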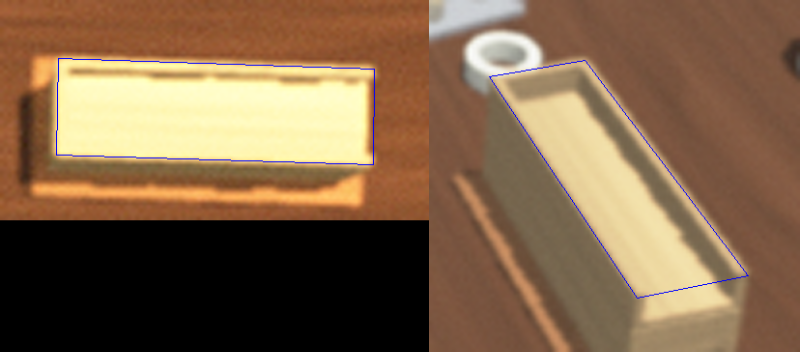

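The last overlay shows the rim drawn at nested height (z = 80 mm) lying on the stacked tray in both views: (57,58)–(374,165) in the top view and (490,77)–(747,275) in the side view. The tray is level and in line with the pile. Handing in.

```bash
python3 -c "
from plant import ctrl
print(ctrl.close_job())"
```

```text
the job is handed in; nothing more can be done
None
```

I pushed all four spools into the tray at the end stop. I then lifted the emptied tray, nested it on the pile, withdrew the arm and handed the job in at about 29 s.

**Last checks**
- **Spools:** their centres sit at about -62, -20, +22 and +64 mm along the full tray, and the limits are -72 to +75 mm. The last clear picture of the tray, before I carried the other one over, showed all four standing.
- **Stacked tray:** its rim at nested height lines up with the overlay in both cameras. Its centre is about (0.654, -0.188) m, within roughly 2 mm of the pile's measured centre. It is level and in line.
- **Robot:** clear of everything, with forces near zero. The bystanders were never reached for, but I did not re-measure their positions at the end.

**What disagreed**
- **Finger height:** the fingertips turned out to be about 23–28 mm higher than the reported TCP. My first grasp therefore closed above the empty tray, with no harm done. I then went lower, got a proper grip (57 mm opening) and lifted it.
- **First push:** it left the last spool only about 2 mm inside the mouth, so I pushed about 6 mm further.
- **Cameras:** the two views differed by 1–3 mm in x. The side view's outlines of the trays were poor, so I did not use them.

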